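# Trip the yellow limit switch on the range and let it spring back

### The job

Two roller-lever limit switches stand on the range, waiting to be tested before they go back into the fryer and the oven door. Test the one with the yellow roller: push its lever over to the left until the switch clicks, then move away so that the lever springs back by itself. Leave the lever of the blue-roller switch alone.

Things in the scene. Friction and masses are not known exactly. Their poses are not given: they have to be found in the camera images.
- yellow_switch: The limit switch with the yellow roller, fixed to the range: a grey case 36 (x) x 42 (y) x 105 mm on a square steel foot 84 x 84 x 8 mm, 113 mm high in all without its lever. Origin: centre of the foot's underside. z up; -x is the front, the side that faces the robot (turned up to 30 degrees either way) and carries the lever; the lever swings in the plane of y and z, towards +y, which is about to the robot's left.
- yellow_lever (a joint): Angle of the yellow switch's lever, rad. The lever turns about a shaft along the switch's x axis, 98 mm above the foot's underside. 0 = at rest on its stop, leaning 0.4 rad towards the switch's -y; grows as the lever is pushed towards +y; upright at 0.4; the switch clicks at 0.5 (roller pushed about 32 mm sideways); end stop at 1.0. A spring holds it at rest and always brings it back: at the roller it takes 1.5 N to start, 4 N at the click, 6.5 N at the end stop.
- yellow_roller (a point): Centre of the yellow roller, which is 22 mm in diameter, 14 mm long along the switch's x axis, and sits at the free upper end of the 65 mm lever, on its front side. At rest it is 43 mm in front of the switch's origin (-x), 25 mm to its -y side and 158 mm above the foot's underside; the top of the roller is the highest point of the switch. The aluminium arm behind the roller is 13 mm wide and 5 mm thick. Above 115 mm nothing but lever and roller is in the way.
- blue_lever (a joint): Angle of the lever of the other switch, which has the same shape and size but a blue roller, rad; 0 = at rest. It must stay at rest. The two switches stand at least 220 mm apart, and either may be the left one.

How it is judged:
By the outcome, as a careful person would: the job done as asked, in the order asked, and still so for the second after the job is handed in, with the robot touching nothing.
It also fails if it takes over 27 s, if anything falls off the work surface, if the arm or the gripper's body presses on something with over 40 N, if the wrist force passes 120 N, or if a joint passes its speed limit or range.

### The arm

A 6-joint arm with a two-finger parallel gripper is mounted at the origin on a cart in front of the work surface, level with it; the furniture and walls round the work are solid. World frame = base frame: x ahead of the robot, y to its left, z up, the work surface at z = 0. Lengths are in m, angles in rad, forces in N, time in s.
With the tool pointing down it reaches from about 0.35 to 0.775 m from the base axis. Payload 7.3 kg.
Tool frame: the origin (TCP) lies at the very end of the fingers, on their centre line; the grasp point (between the pads) lies 19 mm behind it (robot.hold_point_z is the distance from the TCP to the grasp point, in m); z points along the fingers, y is the direction in which the jaws open and shut (so a half turn about z gives the same grasp; the last joint's range is limited). The gripper opens to 92 mm and grips with 3 to 60 N. Pads are 19 mm wide; open, the fingers measure 130 mm over their backs; the gripper's body (75 mm by 190 mm) begins 47 mm behind the grasp point.
Start: joints at [1.136, 0.342, 1.524, -0, 1.275, -0.146], TCP at [0.15, 0.503, 0.227] pointing down, gripper open.
Joint ranges: [-2.53, 2.53], [-0.77, 2.02], [0.04, 2.7], [-1, 4.14], [0.28, 2.66], [-3.11, 3.11]. Speed limits (rad/s): [2.57, 2.57, 3.14, 3.14, 3.14, 3.14].

### API

Orientations are given as [roll, pitch, yaw] about the fixed x, y, z axes, in that order (R = Rz(yaw) Ry(pitch) Rx(roll)).
In Python, from cell import monitor, viewer, robot gives the robot as it stands.
- The arm moves only by the tool move_arm, never from a script. Its argument "deltas" is a list of rows, each an object of numbers: "x", "y", "z": the shift along the tool's x, y, z in m; "wx", "wy", "wz": the turn, a rotation vector about the tool's x, y, z in degrees; "hand": the opening, from 0 (shut) to 1 (fully open). In form: [{"x": .., "y": .., "z": .., "wx": .., "wy": .., "wz": .., "hand": ..}, ...]. A call has 1 to 8 rows; each row is the pose to reach, as a shift and turn from the pose commanded when the call began, along the tool's axes at that moment; what a row does not reach only later rows make up. A row lasts 1/8 s, in which the tool goes at most 62.5 mm and 10.7 degrees, less where a joint would pass 70% of its speed; a pose out of reach is approached as far as the arm can. A call with a gripper value outside its range is refused whole. The fingers move at their own pace and stop on an object; "grip_force" is the grip in N (left out, the last holds). Time passes only in rows, so rows that repeat a pose let the fingers close. It gives the time, the measured TCP pose, the force and the opening at its end, in the units of the state.
- monitor.observe(): the state, without advancing time (a new reading comes with each control period).
- viewer.read_camera(name): name is "side" or "top"; returns the picture (420x560x3 uint8, red, green, blue); there is no depth.
- viewer.camera_params(name): a dict with "camera_matrix" (3x3 intrinsics, pixels), "R" (3x3) and "t" (3): a world point X has camera coordinates R X + t. Camera axes: x right, y down, z forward; pixel columns grow to the right and rows downward; lengths in m; the calibration is good to about 2 mm. A picture is of the moment at which its call begins. camera_params takes no time and is no camera call.
- robot.hand_in(): hands the job in, once; it reports no verdict.
The state is a dict: "time": time; "qpos": joint angles; "qvel": joint speeds; "joint_efforts": joint torques, N m; "tool_pos": TCP position; "tool_rot": TCP orientation; "contact_force": force on the tool from outside, world axes, zero at the start; "torque": the same for the moment, N m; "opening": finger opening in m.
Only numpy, scipy, OpenCV 4.12 (cv2) and the standard library are available. Lean on these libraries where they do the work, as an engineer would, in place of code of your own. Each camera call takes 0.05 s, during which the arm holds its last target. There are 200 camera calls.

## Working session

There is one attempt and no reset: what is moved stays moved. The work goes in short steps, Python scripts to look and compute and a tool call to move; the robot and the scene stay as the last step left them, time stands still between calls to the robot, and variables do not carry over. Pictures are saved under pics/ and viewed, about 8 in all and at most 12, crops included, and the job is handed in when it is done.

Besides the shell and the picture viewer there is one more tool, called after "Call:" as name(argument=value, ...) on one line, values as JSON. move_arm: Moves the arm, as the interface text tells. Its arguments: {"type":"object","properties":{"deltas":{"type":"array","items":{"type":"object","properties":{"x":{"type":"number"},"y":{"type":"number"},"z":{"type":"number"},"wx":{"type":"number"},"wy":{"type":"number"},"wz":{"type":"number"},"hand":{"type":"number"}}}},"grip_force":{"type":"number"}},"required":["deltas"]}

```bash
mkdir -p pics; cat > h.py <<'E'
import cv2,numpy as np
from cell import monitor,viewer,robot
def cam(n):
    p=viewer.camera_params(n);return np.array(p["camera_matrix"]),np.array(p["R"]),np.array(p["t"])
def ray(n,uv):
    K,R,t=cam(n);d=R.T@np.linalg.solve(K,[*uv,1.]);return -R.T@t,d/np.linalg.norm(d)
def onz(n,uv,z):
    c,d=ray(n,uv);return c+d*(z-c[2])/d[2]
def tri(a,b):
    (c1,d1),(c2,d2)=a,b
    s=np.linalg.lstsq(np.c_[d1,-d2],c2-c1,rcond=None)[0]
    p,q=c1+s[0]*d1,c2+s[1]*d2;return (p+q)/2,np.linalg.norm(p-q)
def proj(n,X):
    K,R,t=cam(n);p=K@(R@np.array(X)+t);return p[:2]/p[2]
E
python3 - <<'E'
from h import *
for n in("side","top"):
    cv2.imwrite(f"pics/{n}0.png",viewer.read_camera(n)[:,:,::-1]); c=ray(n,(280,210)); print(n,c)
s=monitor.observe();print({k:np.round(s[k],3) for k in("time","tool_pos","tool_rot","contact_force","opening")})
E
```

```text
side (array([ 0.19894754, -1.03114083,  0.46004127]), array([ 0.32809808,  0.88170449, -0.33904107]))
top (array([ 0.15268599, -0.30042045,  1.20750558]), array([ 0.31415201,  0.16614466, -0.9347216 ]))
{'time': np.float64(0.1), 'tool_pos': array([0.149, 0.503, 0.226]), 'tool_rot': array([-3.14 , -0.   ,  2.853]), 'contact_force': array([-0.594,  0.239,  0.62 ]), 'opening': np.float64(0.092)}
```

View pics/side0.png

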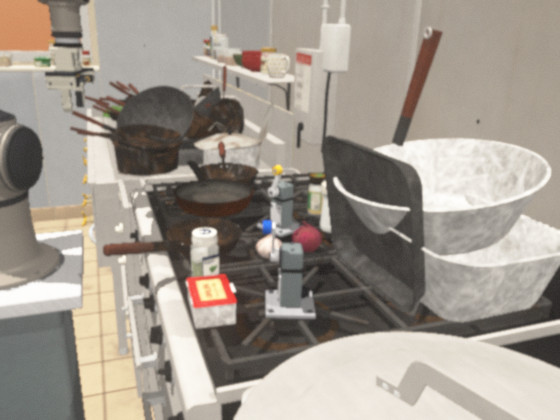

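View pics/top0.png

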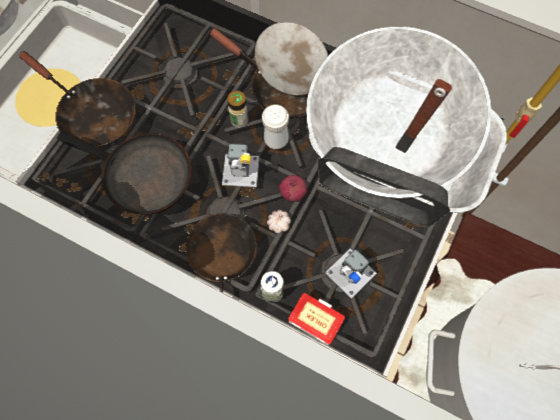

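Top: yellow roller near (245,158), blue near (354,278). Side: yellow near (278,170), blue near (267,226). The yellow switch is the left one.

```bash
python3 - <<'E'
from h import *
im={n:cv2.imread(f"pics/{n}0.png") for n in("side","top")}
boxes={"y":{"side":(262,155,295,185),"top":(225,140,265,175)},"b":{"side":(255,212,282,240),"top":(335,260,375,295)}}
hue={"y":((18,110,90),(36,255,255)),"b":((100,120,60),(130,255,255))}
for c in "yb":
    uv={}
    for n in im:
        x0,y0,x1,y1=boxes[c][n]
        m=cv2.inRange(cv2.cvtColor(im[n][y0:y1,x0:x1],cv2.COLOR_BGR2HSV),*hue[c])
        k,l,st,ce=cv2.connectedComponentsWithStats(m);i=1+st[1:,4].argmax()
        uv[n]=ce[i]+[x0,y0];print(c,n,uv[n],st[i])
    print(tri(ray("side",uv["side"]),ray("top",uv["top"])))
a=cv2.resize(im["top"][130:200,200:280],None,fx=7,fy=7,interpolation=cv2.INTER_CUBIC)
b=cv2.resize(im["side"][150:220,240:320],None,fx=7,fy=7,interpolation=cv2.INTER_CUBIC)
cv2.imwrite("pics/crop.png",cv2.resize(np.hstack([a,b]),(800,350)))
E
```

```text
y side [277.43478261 169.42028986] [11 10 10 10 69]
y top [245.39189189 158.31081081] [15 14 11 10 74]
(array([0.57683941, 0.00874352, 0.15779086]), np.float64(0.0010184538118754474))
b side [266.39047619 226.2       ] [  8   8   8  14 105]
b top [354.25352113 276.97183099] [14 12 11 11 71]
(array([ 0.44565654, -0.31179731,  0.15806628]), np.float64(0.0025329706138382596))
```

View pics/crop.png

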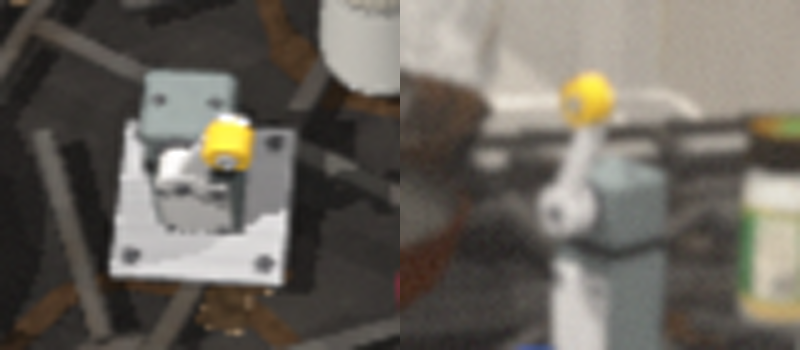

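The crop shows the yellow roller, its lever and the foot; the foot corners in the top view are about (222,185), (256.6,187), (259,156) and (225.6,154.4). Both rollers come out at 158 mm high, as stated.

```bash
python3 - <<'E'
from h import *
P=np.array([onz("top",u,.008) for u in [(222,185),(256.6,187),(259,156),(225.6,154.4)]])[:,:2]
print(P.round(3),[np.linalg.norm(P[i]-P[i-1]).round(3) for i in range(4)])
c=P.mean(0)
front=(P[0]+P[1]-P[2]-P[3]);left=(P[0]+P[3]-P[1]-P[2])
for v in(-front,np.array([left[1],-left[0]])):print(np.degrees(np.arctan2(v[1],v[0])))
a=np.arctan2(*(-front/np.linalg.norm(front)+np.array([left[1],-left[0]])/np.linalg.norm(left))[::-1])
R=np.array([[np.cos(a),-np.sin(a)],[np.sin(a),np.cos(a)]])
r=np.array([.577,.0087]);print(np.degrees(a),c, R.T@(r-c), "exp -43 -25")
for y in (-.06,-.03,.03):print(y, c+R@[-.043,-.025+y])
s=monitor.observe();print(s["tool_pos"],s["tool_rot"])
# nearby obstacles: tall things (shaker) and can
for n,u in(("shaker",(275,112)),("bottle",(237,97)),("pan",(220,245))):print(n,onz("top",u,.08))
E
```

```text
[[ 0.548  0.068]
 [ 0.583 -0.009]
 [ 0.659  0.026]
 [ 0.625  0.102]] [np.float64(0.083), np.float64(0.085), np.float64(0.084), np.float64(0.083)]
23.993646206972237
24.213697445046627
24.10367182600943 [0.60369818 0.04675806] [-0.03991281 -0.02383646] exp -43 -25
-0.06 [ 0.5991605  -0.04839134]
-0.03 [ 0.58690883 -0.0210071 ]
0.03 [0.5624055  0.03376138]
[0.14935711 0.50292871 0.22612901] [-3.14023122e+00 -1.94830908e-04  2.85275135e+00]
shaker [0.75104887 0.02819861 0.08      ]
bottle [0.74538007 0.13035626 0.08      ]
pan [ 0.39780886 -0.02119157  0.08      ]
```

The foot measures 83–85 mm square, with yaw about 24°, and the roller offset fits within 3 mm. So the push direction is u = (-0.41, 0.91). I'll shut the gripper, then go above a point 45 mm to the right of the roller with tool x along u.

Call:
move_arm(deltas=[{"x": -0.576,"y": -0.39,"z": 0,"wz": 49.5,"hand": 0},{"x": -0.576,"y": -0.39,"z": 0,"wz": 49.5,"hand": 0},{"x": -0.576,"y": -0.39,"z": 0,"wz": 49.5,"hand": 0},{"x": -0.576,"y": -0.39,"z": 0,"wz": 49.5,"hand": 0},{"x": -0.576,"y": -0.39,"z": 0,"wz": 49.5,"hand": 0},{"x": -0.576,"y": -0.39,"z": 0,"wz": 49.5,"hand": 0},{"x": -0.576,"y": -0.39,"z": 0,"wz": 49.5,"hand": 0},{"x": -0.576,"y": -0.39,"z": 0,"wz": 49.5,"hand": 0}], grip_force=10)

```text
schema error: expected keys x, y, z, wx, wy, wz, hand
```

Call:
move_arm(deltas=[{"x": -0.576,"y": -0.39,"z": 0,"wx": 0,"wy": 0,"wz": 49.5,"hand": 0},{"x": -0.576,"y": -0.39,"z": 0,"wx": 0,"wy": 0,"wz": 49.5,"hand": 0},{"x": -0.576,"y": -0.39,"z": 0,"wx": 0,"wy": 0,"wz": 49.5,"hand": 0},{"x": -0.576,"y": -0.39,"z": 0,"wx": 0,"wy": 0,"wz": 49.5,"hand": 0},{"x": -0.576,"y": -0.39,"z": 0,"wx": 0,"wy": 0,"wz": 49.5,"hand": 0},{"x": -0.576,"y": -0.39,"z": 0,"wx": 0,"wy": 0,"wz": 49.5,"hand": 0},{"x": -0.576,"y": -0.39,"z": 0,"wx": 0,"wy": 0,"wz": 49.5,"hand": 0},{"x": -0.576,"y": -0.39,"z": 0,"wx": 0,"wy": 0,"wz": 49.5,"hand": 0}], grip_force=10)

```text
time: 1.1
tool_pos: [0.4674, 0.1148, 0.2266]
tool_rot: [-3.142, -0.0, 1.989]
contact_force: [0.6, 0.1, 0.1]
opening: 0.0167
```

Call:
move_arm(deltas=[{"x": -0.188,"y": 0.052,"z": 0,"wx": 0,"wy": 0,"wz": 0,"hand": 0},{"x": -0.188,"y": 0.052,"z": 0,"wx": 0,"wy": 0,"wz": 0,"hand": 0},{"x": -0.188,"y": 0.052,"z": 0,"wx": 0,"wy": 0,"wz": 0,"hand": 0},{"x": -0.188,"y": 0.052,"z": 0,"wx": 0,"wy": 0,"wz": 0,"hand": 0},{"x": -0.188,"y": 0.052,"z": 0,"wx": 0,"wy": 0,"wz": 0,"hand": 0},{"x": -0.188,"y": 0.052,"z": 0.04,"wx": 0,"wy": 0,"wz": 0,"hand": 0},{"x": -0.188,"y": 0.052,"z": 0.083,"wx": 0,"wy": 0,"wz": 0,"hand": 0},{"x": -0.188,"y": 0.052,"z": 0.083,"wx": 0,"wy": 0,"wz": 0,"hand": 0}])

```text
time: 2.1
tool_pos: [0.5875, -0.032, 0.1413]
tool_rot: [-3.136, -0.004, 1.991]
contact_force: [0.6, 0.4, 1.7]
opening: 0.0004
```

```bash
python3 - <<'E'
from h import *
a=viewer.read_camera("top")[:,:,::-1];b=viewer.read_camera("side")[:,:,::-1]
f=lambda i:cv2.resize(i,(400,400),interpolation=cv2.INTER_CUBIC)
cv2.imwrite("pics/c1.png",np.hstack([f(a[110:210,195:295]),f(b[120:220,225:325])]))
s=monitor.observe();print(s["time"],s["tool_pos"],s["tool_rot"],s["contact_force"],s["opening"])
E
```

```text
2.2 [ 0.59054185 -0.03296853  0.14518724] [3.14054290e+00 4.16812402e-04 1.99026534e+00] [ 0.67267133 -0.35103852  0.3357017 ] 0.00042396339311043436
```

View pics/c1.png

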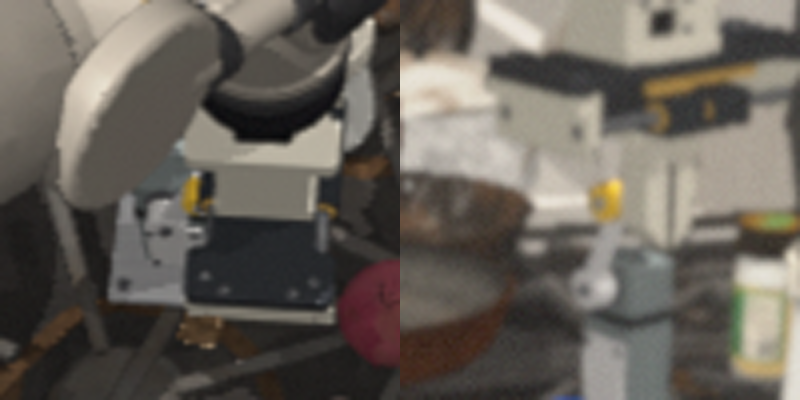

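```bash
python3 - <<'E'
from h import *
for X in([.5905,-.033,.145],[.575,.0075,.158]):
    print(X,(proj("side",X)-[225,120])*4+[400,0])
u=np.array([-.407,.914]);v=np.array([.914,.407])
for a in(-.0095,.0095):
  for b in(-.019,.019):print(a,b,(proj("side",[*(np.array([.5905,-.033])+a*u+b*v),.145])-[225,120])*4+[400,0])
E
```

```text
[0.5905, -0.033, 0.145] [658.91801097 238.43712229]
[0.575, 0.0075, 0.158] [608.26447428 197.83744518]
-0.0095 -0.019 [646.23311256 248.57976471]
-0.0095 0.019 [695.70493284 236.35935065]
0.0095 -0.019 [621.74510648 240.53669471]
0.0095 0.019 [671.18281636 228.63037954]
```

Call:
move_arm(deltas=[{"x": 0.015,"y": 0,"z": 0,"wx": 0,"wy": 0,"wz": 0,"hand": 0},{"x": 0.027,"y": 0,"z": 0,"wx": 0,"wy": 0,"wz": 0,"hand": 0},{"x": 0.037,"y": 0,"z": 0,"wx": 0,"wy": 0,"wz": 0,"hand": 0},{"x": 0.047,"y": 0,"z": 0,"wx": 0,"wy": 0,"wz": 0,"hand": 0},{"x": 0.057,"y": 0,"z": 0,"wx": 0,"wy": 0,"wz": 0,"hand": 0},{"x": 0.065,"y": 0,"z": 0,"wx": 0,"wy": 0,"wz": 0,"hand": 0},{"x": 0.07,"y": 0,"z": 0,"wx": 0,"wy": 0,"wz": 0,"hand": 0},{"x": 0.07,"y": 0,"z": 0,"wx": 0,"wy": 0,"wz": 0,"hand": 0}])

```text
time: 3.2
tool_pos: [0.562, 0.0303, 0.1431]
tool_rot: [-3.142, 0.0, 1.989]
contact_force: [4.4, -4.6, -0.1]
opening: 0.0009
```

```bash
python3 - <<'E'
from h import *
a=viewer.read_camera("top")[:,:,::-1];b=viewer.read_camera("side")[:,:,::-1]
f=lambda i:cv2.resize(i,(400,400),interpolation=cv2.INTER_CUBIC)
cv2.imwrite("pics/c2.png",np.hstack([f(a[110:210,195:295]),f(b[120:220,225:325])]))
s=monitor.observe();F=s["contact_force"];print(s["time"],s["tool_pos"],F,"along u",F[:2]@[-.407,.914])
for q in(.5,.7,1.):
    p=np.array([.575,.0075])+.065*(np.sin(.4)+np.sin(q-.4))*np.array([-.407,.914])
    X=[*p,.098+.065*np.cos(q-.4)];print(q,(proj("side",X)-[225,120])*4+[400,0],(proj("top",X)-[195,110])*4)
E
```

```text
3.3 [0.56207901 0.03004235 0.14308788] [ 4.41501694 -4.56800196 -0.15860406] along u -5.972065682056266
0.5 [570.09643522 177.97785369] [142.23148258 190.3490248 ]
0.7 [555.02123148 177.7661867 ] [119.30226813 191.16869809]
1.0 [534.52373232 185.67960721] [ 88.94230741 196.28882775]
```

View pics/c2.png

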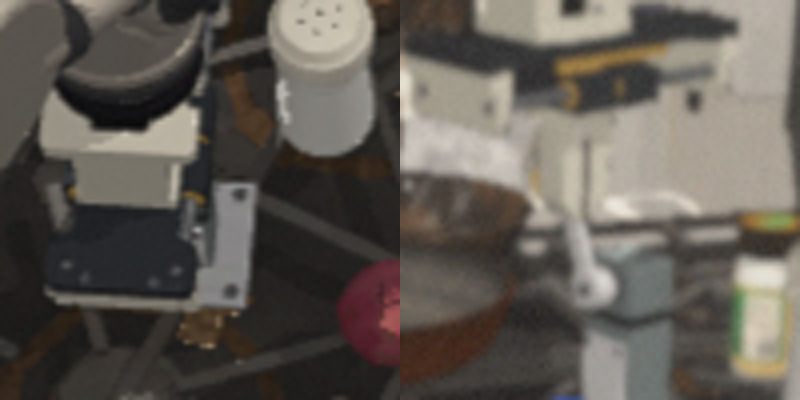

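The lever now leans left past upright, and the spring force along u is about 6 N, well above the 4 N at the click. Now I'll move away.

Call:
move_arm(deltas=[{"x": -0.04,"y": 0,"z": 0,"wx": 0,"wy": 0,"wz": 0,"hand": 0},{"x": -0.085,"y": 0,"z": 0,"wx": 0,"wy": 0,"wz": 0,"hand": 0},{"x": -0.085,"y": 0,"z": 0,"wx": 0,"wy": 0,"wz": 0,"hand": 0},{"x": -0.085,"y": 0,"z": -0.05,"wx": 0,"wy": 0,"wz": 0,"hand": 0},{"x": -0.085,"y": 0,"z": -0.1,"wx": 0,"wy": 0,"wz": 0,"hand": 0},{"x": -0.085,"y": 0,"z": -0.12,"wx": 0,"wy": 0,"wz": 0,"hand": 0},{"x": -0.085,"y": 0,"z": -0.12,"wx": 0,"wy": 0,"wz": 0,"hand": 0},{"x": -0.085,"y": 0,"z": -0.12,"wx": 0,"wy": 0,"wz": 0,"hand": 0}])

```text
time: 4.3
tool_pos: [0.5954, -0.0467, 0.2618]
tool_rot: [-3.139, -0.003, 1.99]
contact_force: [-0.6, -0.8, -0.9]
opening: 0.0004
```

```bash
python3 - <<'E'
from h import *
b=viewer.read_camera("side")[:,:,::-1]
cv2.imwrite("pics/c3.png",cv2.resize(b[120:260,205:345],(560,560),interpolation=cv2.INTER_CUBIC))
for n,(x0,y0,x1,y1),h in(("y",(255,155,295,185),((18,110,90),(36,255,255))),("b",(255,212,282,240),((100,120,60),(130,255,255)))):
    m=cv2.inRange(cv2.cvtColor(np.ascontiguousarray(b[y0:y1,x0:x1]),cv2.COLOR_BGR2HSV),*h)
    k,l,st,ce=cv2.connectedComponentsWithStats(m);i=1+st[1:,4].argmax();print(n,ce[i]+[x0,y0])
s=monitor.observe();print(s["time"],s["tool_pos"],s["contact_force"],np.abs(s["qvel"]).max())
E
```

```text
y [277.43478261 169.42028986]
b [266.38392857 226.07142857]
4.35 [ 0.59546249 -0.04690436  0.26167169] [ 0.77536033 -0.03440375  0.60847044] 0.009046917923884262
```

View pics/c3.png

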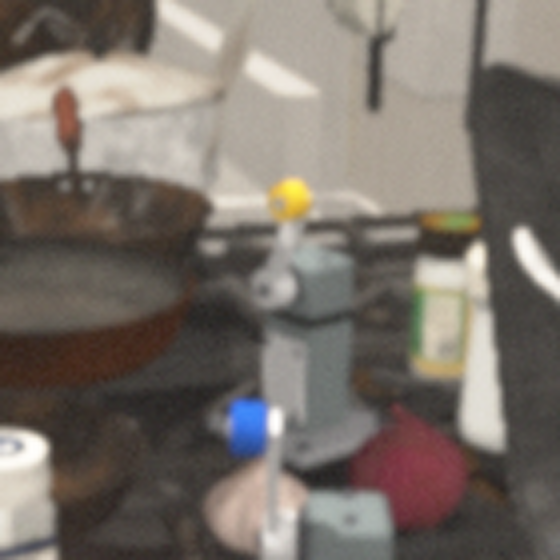

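The yellow lever is back at rest: its roller is at the same pixel as at the start, (277.4, 169.4). The blue roller has not moved, at (266.4, 226.1), and the arm is clear.

```bash
python3 -c "
from cell import robot
print(robot.hand_in())"
```

```text
the job is handed in; nothing more can be done
None
```

I tested the yellow-roller switch and handed the job in after about 4.4 s of robot time. With the gripper shut, I pushed its lever to the left, backed off to the right and lifted clear.

- **Click:** I had no direct signal for it. The lever was pushed to about 0.7 rad by my estimate, past the 0.5 rad click point. The picture showed it leaning left past upright. The spring pushed back with about 6 N, against 4 N at the click; at 0.7 rad I expected about 5 N, so it may have gone slightly further.
- **Spring-back:** the yellow roller returned to exactly the pixel where it started, so the lever is back at rest.
- **Blue switch:** its roller stayed where it was, to within 0.2 pixel.
- **Arm:** it was touching nothing at hand-in, with the measured force at noise level.
- **Measurements:** the foot came out at 83–85 mm, against 84 mm stated, and the roller height at 158 mm, as stated. The roller's offset from the foot agreed to about 3 mm. No check failed.

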